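Slide the cup past the spring stop and lock it under the inspection camera

ROBOT

A 6-joint arm with a two-finger parallel gripper is mounted at the origin on the work surface. World frame = base frame: x ahead of the robot, y to its left, z up, the work surface at z = 0. Lengths are in m, angles in rad, forces in N, time in s.
With the tool pointing down it reaches from about 0.275 to 0.875 m from the base axis. Payload 12.5 kg.
Tool frame: the origin (TCP) lies midway between the tips of the shut fingers; the grasp point (between the pads) lies 19 mm behind it (grip_point_offset is the distance from the TCP to the grasp point, in m); z points along the fingers, y is the line along which they close (so a half turn about z gives the same grasp; the last joint's range is limited). The gripper opens to 85 mm and grips with 20 to 120 N. Pads are 22 mm wide; open, the fingers measure 114 mm over their backs; the gripper's body (76 mm by 85 mm) begins 54 mm behind the grasp point. The pads swing forward as they close: fully open they stand 13 mm farther back than shut.
Start: joints at [-1.328, 0.351, 1.652, -0, 1.139, -0.085], TCP at [0.177, -0.521, 0.195] pointing down, gripper open.
Joint ranges: [-2.75, 2.75], [-0.79, 2.1], [0.01, 2.65], [-1.57, 4.71], [0.07, 3.14], [-2.87, 2.87]. Speed limits (rad/s): [2.22, 2.22, 2.79, 3.14, 3.14, 3.14].

INTERFACE

Orientations are given as [roll, pitch, yaw] about the fixed x, y, z axes, in that order (R = Rz(yaw) Ry(pitch) Rx(roll)).
In Python, from workcell import * gives the robot as it stands.
- The arm moves only by the shell command python3 -m handwheel 'ROWS' [FORCE]. ROWS is JSON, a list of rows, each an object with "delta_pos": the shift along the tool's x, y, z as a fraction of full scale, a list of three; "turn": the turn, a rotation vector about the tool's x, y, z as a fraction of full scale, a list of three; "claw": the gripper's target within -1 to 1 (shut at 1, half-way at 0, fully open at -1). A call has 1 to 20 rows; each row is the pose to reach, as a shift and turn from the pose commanded when the call began, along the tool's axes at that moment, turning the shorter way round; what a row does not reach only later rows make up. Full scale, the value 1, is 8 cm for a shift and pi rad for a turn. A row lasts 1/12 s, in which the tool goes at most 41.7 mm and 7.16 degrees, less where a joint would pass 70% of its speed; a pose out of reach is approached as far as the arm can. A call with a number of a shift or a turn outside -1 to 1 is refused whole. A call with a gripper value outside its range is refused whole. The fingers move at their own pace and stop on an object; FORCE is the grip in N (left out, the last holds). Time passes only in rows, so rows that repeat a pose let the fingers close. It gives the time, the measured TCP pose, the force, the opening and the grip force at its end, in the units of the state.
- get_obs(): the state, without advancing time (a new reading comes with each control period).
- capture(name): name is "scene" or "top" or "wrist"; returns a dict with "image" (420x560x3 uint8, red, green, blue), "depth" (420x560 float32, m along the optical axis (not along the pixel's ray), 0 where there is no reading), "fx", "fy", "cx", "cy" (pixels), "k1" (the pictures are not rectified: a ray, as slopes to the right and down, at radius r is drawn at 1 + k1 r^2 times it, then the intrinsics apply), "R" (3x3) and "t" (3): a world point X has camera coordinates R X + t; the wrist camera has in their place "mount" (4x4, takes a point from camera to tool coordinates, whose origin is the TCP and whose axes are the flange's). Camera axes: x right, y down, z forward; pixel columns grow to the right and rows downward; lengths in m; the calibration is good to about 2 mm. A picture is of the moment at which its call begins: read the wrist's pose just before it.
- job_done(): hands the job in; it is judged then, once.
The state is a dict: "t": time; "q": joint angles; "dq": joint speeds; "effort": joint torques, N m; "tcp_pos": TCP position; "tcp_rot": TCP orientation; "ft_force": force on the tool from outside, world axes, zero at the start; "moment": the same for the moment, N m; "width": opening from 0.0 (shut) to 1.0 (fully open); "gripper_force": force on a finger pad.
Only numpy, scipy, OpenCV 4.12 (cv2) and the standard library are available. Lean on these libraries where they do the work, as an engineer would, in place of code of your own. Each camera call takes 0.05 s, during which the arm holds its last target. There are 200 camera calls.

TASK

Bring the tea cup on the shuttle under the inspection camera: press the red release bar down with a fingertip to drop the stop pin and, keeping the bar held down, push the shuttle along by its orange push pad with the side of the finger, past the pin, until it is fully home against the end stop; then let the bar spring up so that the pin locks the shuttle in. The cup stays standing in its nest, the shuttle is not forced against the raised pin, the push plate is pushed and not gripped, and the other cups and things on the bench are left alone.

Things in the scene. Friction and masses are not known exactly. Their poses are not given: they have to be found in the camera images.
- slide_base: inspection slide fixed to the table: aluminium plate 240 x 375 x 12 mm, two guide rails, camera column 370 mm tall at x +84, y +85 mm, ring light 84 mm wide at x 0, y +85 mm, underside 243 mm up. Origin on the table under the guides; +y: way of the shuttle to the camera; +x: across, from the red bar (robot's side) to the column; z up. All parts turn with it
- shuttle (a joint): travel of the shuttle (black plate 110 x 110 x 12 mm) along slide_base +y, m: 0 = loading end, 0.160 = against the end stop, under the camera. It starts at 0. With the pin up its front edge meets the pin at 0.032; from 0.154 on its rear edge is past the pin, which can then rise behind it and lock it between 0.154 and 0.160. About 2 N of friction
- push_face (a point): centre of the upright rear face (towards slide_base -y) of the orange pad on the push plate, which rides with the shuttle and hangs over the red bar at slide_base x -106 mm. Face 32 mm wide, 32 mm high: lower edge 74 mm and top 106 mm above the table. Nothing stands behind it, only the bar lies below. Axes as slide_base
- push_pad: the orange pad on the rear side of the push plate, 32 x 4 x 32 mm, the side to push on; its origin is not on it but at the middle of the shuttle, 42 mm above the table: use push_face
- push_plate: the steel front side of the push plate (towards slide_base +y), 33 x 5 x 32 mm, right in front of the orange pad: pad and plate together are 9 mm thick; origin as push_pad. Only a grip reaches round to it
- nest (a point): centre of the cup's seat on the shuttle, on top of the black plate, 54 mm above the table, inside an orange ring (90 mm outside, 58 mm inside, 8 mm high). Axes as slide_base
- release_bar (a joint): how far the red release bar is pressed down, m: 0 = up, 0.012 = fully down. A spring raises it: about 5 N to start moving it, 10 N fully down. The stop pin goes up and down with the bar; from 0.006 on it is below the shuttle. While the shuttle lies over the pin it keeps pin and bar down by itself
- bar_top (a point): middle of the flat top of the red release bar, along the slide on the robot's side: 235 mm long along slide_base y (117 mm either way from here), 30 mm wide along x, 12 mm thick; top 70 mm above the table when up, 58 mm fully down. It stays level, may be pressed anywhere along its length, and a fingertip can slide along it. Axes as slide_base
- pin_top (a point): top of the upright steel stop pin (12 mm thick), carried by the release bar, at slide_base x -49, y +20 mm; when up it stands 6 mm above the underside of the shuttle plate
- cup: cast tea cup, dark grey, red-brown inside, 62 mm tall, 75 mm across the belly, foot 54 mm across, about 0.2 kg; origin: centre of the foot, z up. It stands loose in the shuttle's nest and rides on it
- cup_b: second cast tea cup, dark grey, red-brown inside, 62 mm tall, 75 mm across the belly, foot 54 mm across, about 0.2 kg; origin: centre of the foot, z up; it stands on the table beside the slide, not part of the job
- cup_c: third cast tea cup, dark grey, red-brown inside, 62 mm tall, 75 mm across the belly, foot 54 mm across, about 0.2 kg; origin: centre of the foot, z up; it stands on the table beside the slide, not part of the job
- cup_d: fourth cast tea cup, dark grey, red-brown inside, 62 mm tall, 75 mm across the belly, foot 54 mm across, about 0.2 kg; origin: centre of the foot, z up; it stands on the table beside the slide, not part of the job
- brush: lacquer brush with a dark wooden handle, 190 mm long, lying on the table between robot and slide; origin: underside of its middle, x towards the bristles; not part of the job
- lacquer_jar: amber jar with black cap, 64 mm across, 75 mm tall, on the table; origin: centre of its underside; not part of the job
- mix_bowl: white bowl, 100 mm across, 45 mm tall, on the table; origin: centre of its underside; not part of the job
- wax_tin: brass-coloured tin, 72 mm across, 50 mm tall, on the table; origin: centre of its underside; not part of the job
There are look-alikes about, which are no part of the job. What is shaped like the cup but purple is not meant.

How it is judged:
By the outcome, as a careful person would: the job done as asked, in the order asked, and still so for the second after the job is handed in, with the robot touching nothing.
It also fails if it takes over 34 s, if anything falls off the work surface, if the arm or the gripper's body presses on something with over 40 N, if the wrist force passes 120 N, or if a joint passes its speed limit or range.

## Working session

There is one attempt and no reset: what is moved stays moved. The work goes in short steps, Python scripts to look and compute and a shell command to move; the robot and the scene stay as the last step left them, time stands still between calls to the robot, and variables do not carry over. Pictures are saved under pics/ and viewed, at most 10 in all, crops included, and the job is handed in when it is done.

```bash
mkdir -p pics
cat > h.py <<'E'
from workcell import *
import numpy as np, cv2
from scipy.spatial.transform import Rotation as Ro
def cap(n):
    o=get_obs(); c=capture(n)
    if n=="wrist":
        T=np.eye(4); T[:3,:3]=Ro.from_euler('xyz',o['tcp_rot']).as_matrix(); T[:3,3]=o['tcp_pos']
        M=T@np.array(c['mount']); c['Rw']=M[:3,:3]; c['tw']=M[:3,3]
    else:
        R=np.array(c['R']); c['Rw']=R.T; c['tw']=-R.T@np.array(c['t'])
    return c
def ray(c,u,v):
    x=np.array([(u-c['cx'])/c['fx'],(v-c['cy'])/c['fy']]); y=x.copy()
    for _ in range(20): y=x/(1+c['k1']*(y@y))
    return c['Rw']@np.array([y[0],y[1],1])
def atz(c,u,v,z):
    d=ray(c,u,v); return c['tw']+d*(z-c['tw'][2])/d[2]
def dep(c,u,v): 
    return c['tw']+ray(c,u,v)*float(c['depth'][int(v),int(u)])
E
python3 - <<'E'
from h import *
import pickle
for n in("top","scene"):
    c=cap(n); pickle.dump(c,open(n+'.pkl','wb'))
    cv2.imwrite(f'pics/{n}.png',cv2.resize(c['image'][:,:,::-1],(800,600),interpolation=cv2.INTER_CUBIC))
    print(n,c['tw'],c['Rw'][:,2])
print(get_obs())
E
```

```text
top [ 0.47941972 -0.07520561  1.18969786] [ 0.13720194  0.02098878 -0.99032071]
scene [0.63285145 0.51810944 0.85299784] [-0.02723891 -0.59411701 -0.8039173 ]
{'t': 0.1, 'q': array([-1.32759371e+00,  3.51181789e-01,  1.65233399e+00,  2.33846337e-06,
        1.13911192e+00, -8.45962782e-02]), 'dq': array([ 0.00028646,  0.00113822, -0.00370555, -0.00077237,  0.00071943,
       -0.00018683]), 'effort': array([ 9.29383350e-04, -5.06831253e+01, -2.91875803e+01, -6.51901973e-05,
        2.65559582e-03, -3.58849411e-05]), 'tcp_pos': array([ 0.17702597, -0.52038784,  0.19482251]), 'tcp_rot': array([-3.14056149e+00, -8.95719184e-05,  3.27797873e-01]), 'ft_force': array([ 0.06020006,  0.06492443, -0.59771758]), 'moment': array([-0.04180213,  0.0054943 ,  0.03159763]), 'gripper_force': 0.0, 'width': 0.9992032310161212}
```

View pics/top.png

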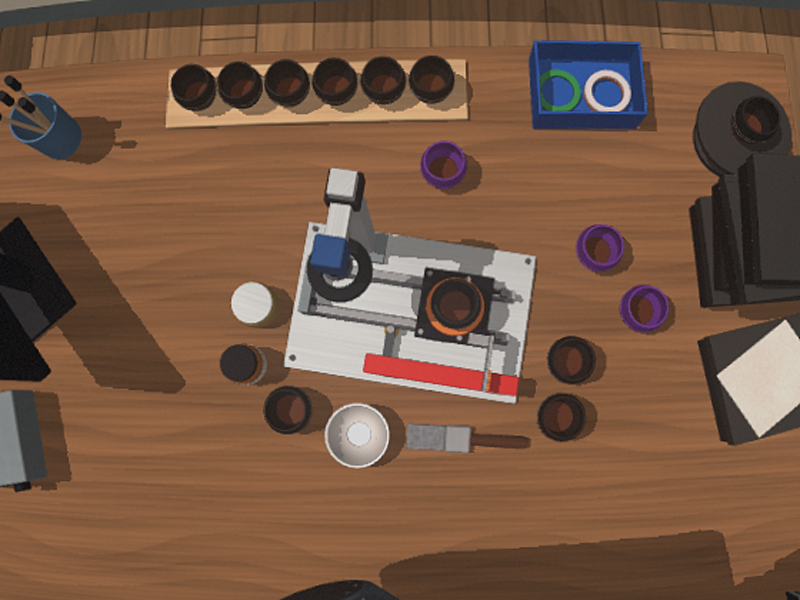

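View pics/scene.png

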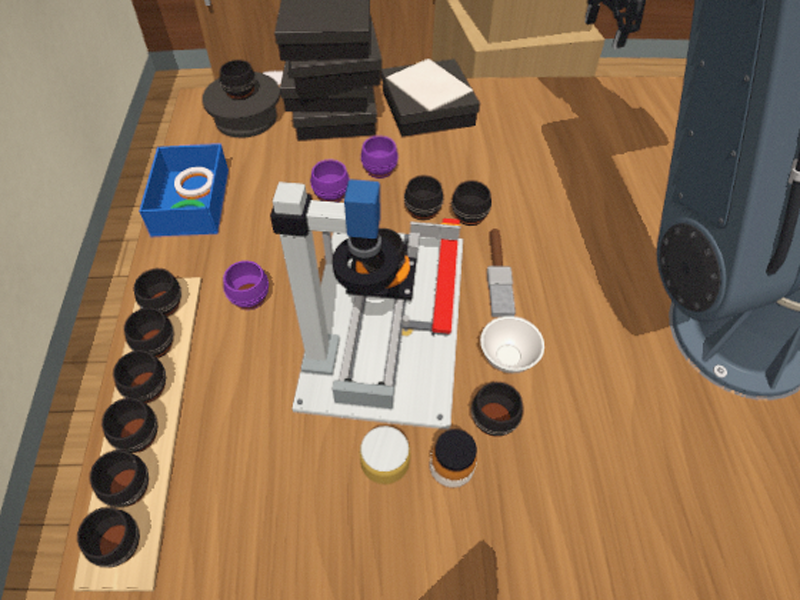

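The top view shows the slide with its +y pointing image-left. The red bar runs (365,363)–(518,388), the push plate is at about (488,365), and the dark cup on the shuttle is at (457,300). The other dark cups (572,360), (562,416), (288,410) and the tray cups aren't in the orange nest, so the one at (457,300) is the cup meant.

Run:
```python
from h import *
import pickle
c=pickle.load(open('top.pkl','rb'))
im=c['image'][:,:,::-1][210:290,245:385]
cv2.imwrite('pics/crop1.png',cv2.resize(im,(798,456),interpolation=cv2.INTER_CUBIC))
hsv=cv2.cvtColor(c['image'],cv2.COLOR_RGB2HSV)
m=((hsv[...,0]<5)|(hsv[...,0]>175))&(hsv[...,1]>190)&(hsv[...,2]>120)
n,l,s,_=cv2.connectedComponentsWithStats(m.astype(np.uint8))
for i in range(1,n):
    if s[i,4]>50: print(s[i])
v,u=np.nonzero(m[230:300,245:385]); P=np.array([atz(c,a+245,b+230,.07)[:2] for a,b in zip(u,v)],np.float32)
r=cv2.minAreaRect(P); print(r, cv2.boxPoints(r))
```

```text
((0.5061970353126526, -0.10554056614637375), (0.23136240243911743, 0.026150543242692947), 81.41202545166016) [[ 0.47599396 -0.21797222]
 [ 0.50185126 -0.22187722]
 [ 0.5364001   0.00689109]
 [ 0.5105428   0.01079609]]
```

View pics/crop1.png

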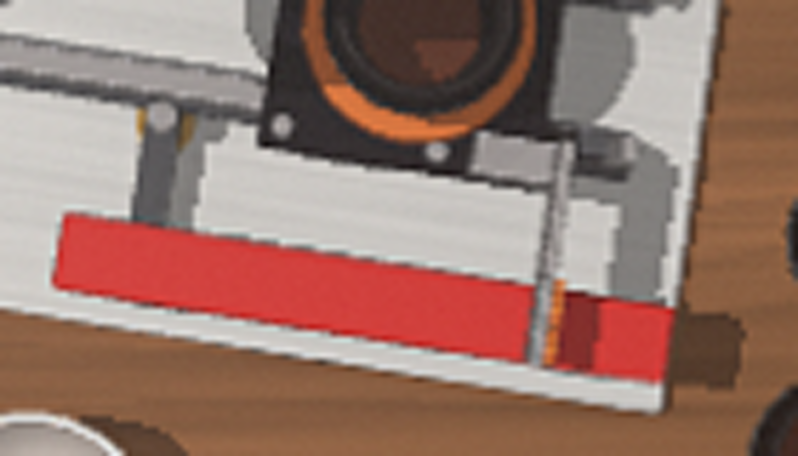

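The crop confirms the dark cup in the orange nest on the black plate. The orange pad's face is at crop (559,322), with about 45 mm of red bar behind it, ending at (668,340), and the pin is at (160,115).

```bash
cat >> h.py <<'E'
S=np.radians(-8.6); Rs=Ro.from_euler('z',S).as_matrix()
BAR=np.array([.5062,-.1055,0])
def rows_to(p,yaw=None):
    o=get_obs(); R=Ro.from_euler('xyz',o['tcp_rot'])
    out=R.inv().apply(np.array(p)-o['tcp_pos'])/.08
    t=None
    if yaw is not None: t=(R.inv()*Ro.from_euler('xyz',[np.pi,0,yaw])).as_rotvec()/np.pi
    return out.round(3),t
E
python3 - <<'E'
from h import *
import pickle
c=pickle.load(open('top.pkl','rb'))
f=atz(c,245+559/5.7,210+322/5.7,.106); fr=Rs.T@(f-BAR); print('face',f,'rel bar',fr)
b=Rs.T@(atz(c,245+668/5.7,210+342/5.7,.07)-BAR); print('bar end',b)
n=Rs.T@(atz(c,245+425/5.7,210+20/5.7,.106)-BAR); print('cup approx rel',n)
face=f
# hover: tool axis 22mm behind the face
p=BAR+Rs@np.array([0,fr[1]-.024,0]); p[2]=.20
print(p, rows_to(p,np.pi/2+S))
E
```

```text
face [ 0.49595037 -0.1773234   0.106     ] rel bar [ 0.00060575 -0.07254853  0.106     ]
bar end [-0.00035381 -0.11774961  0.07      ]
cup approx rel [ 0.10416922 -0.00940115  0.106     ]
[ 0.49176258 -0.20096297  0.2       ] (array([ 5.01 , -2.514, -0.062]), array([-2.79309643e-04, -2.04976809e-04, -3.47880871e-01]))
```

```bash
for i in 1; do
python3 -m handwheel '[{"delta_pos":[0.5,-0.25,0],"turn":[0,0,0],"claw":1},{"delta_pos":[1,-0.5,0],"turn":[0,0,0],"claw":1},{"delta_pos":[1,-0.5,0],"turn":[0,0,0],"claw":1}]'
python3 -m handwheel '[{"delta_pos":[0.5,-0.25,0],"turn":[0,0,0],"claw":1},{"delta_pos":[1,-0.5,0],"turn":[0,0,0],"claw":1}]'
python3 -m handwheel '[{"delta_pos":[0.5,-0.25,0],"turn":[0,0,0],"claw":1},{"delta_pos":[1,-0.5,0],"turn":[0,0,0],"claw":1}]'
python3 -m handwheel '[{"delta_pos":[0.5,-0.25,0],"turn":[0,0,0],"claw":1},{"delta_pos":[1,-0.5,0],"turn":[0,0,0],"claw":1}]'
python3 -m handwheel '[{"delta_pos":[0.5,-0.25,0],"turn":[0,0,-0.1],"claw":1},{"delta_pos":[0.8,-0.5,0],"turn":[0,0,-0.348],"claw":1},{"delta_pos":[0.8,-0.5,0],"turn":[0,0,-0.348],"claw":1},{"delta_pos":[0.8,-0.5,0],"turn":[0,0,-0.348],"claw":1},{"delta_pos":[0.8,-0.5,0],"turn":[0,0,-0.348],"claw":1},{"delta_pos":[0.8,-0.5,0],"turn":[0,0,-0.348],"claw":1},{"delta_pos":[0.8,-0.5,0],"turn":[0,0,-0.348],"claw":1},{"delta_pos":[0.8,-0.5,0],"turn":[0,0,-0.348],"claw":1},{"delta_pos":[0.8,-0.5,0],"turn":[0,0,-0.348],"claw":1},{"delta_pos":[0.8,-0.5,0],"turn":[0,0,-0.348],"claw":1},{"delta_pos":[0.8,-0.5,0],"turn":[0,0,-0.348],"claw":1}]'
done
python3 - <<'E'
from h import *
import pickle
c=cap('wrist'); pickle.dump(c,open('w.pkl','wb')); s=cap('scene'); pickle.dump(s,open('s2.pkl','wb'))
cv2.imwrite('pics/w1.png',cv2.resize(c['image'][:,:,::-1],(800,600)))
cv2.imwrite('pics/s2.png',cv2.resize(s['image'][100:310,150:430,::-1],(800,600)))
o=get_obs();print(o['tcp_pos'],o['tcp_rot'],o['q'],o['width'],o['t'])
E
```

```text
t: 0.35
tcp_pos: [0.2425, -0.4534, 0.1949]
tcp_rot: [-3.14, -0.001, 0.33]
ft_force: [0.5, -0.3, 0.5]
width: 0.601
gripper_force: 0.0
t: 0.52
tcp_pos: [0.2988, -0.3971, 0.1951]
tcp_rot: [-3.141, 0.0, 0.326]
ft_force: [0.7, -1.0, -0.4]
width: 0.303
gripper_force: 0.0
t: 0.68
tcp_pos: [0.3579, -0.337, 0.1952]
tcp_rot: [-3.141, 0.0, 0.327]
ft_force: [0.8, -0.1, 0.0]
width: 0.007
gripper_force: 0.0
t: 0.85
tcp_pos: [0.4166, -0.2775, 0.1952]
tcp_rot: [-3.142, 0.0, 0.328]
ft_force: [-0.1, -1.1, 0.4]
width: 0.003
gripper_force: 0.0
t: 1.77
tcp_pos: [0.4633, -0.2208, 0.1951]
tcp_rot: [-3.141, -0.0, 1.418]
ft_force: [-0.0, 0.5, 0.3]
width: 0.003
gripper_force: 0.0
[ 0.46331421 -0.22074753  0.19516531] [-3.14134122e+00 -1.40225565e-04  1.41796790e+00] [-5.35384413e-01  2.84307557e-01  1.74526741e+00  4.04056097e-05
  1.11230329e+00 -3.82573897e-01] 0.004261215322375102 1.8667
```

View pics/w1.png

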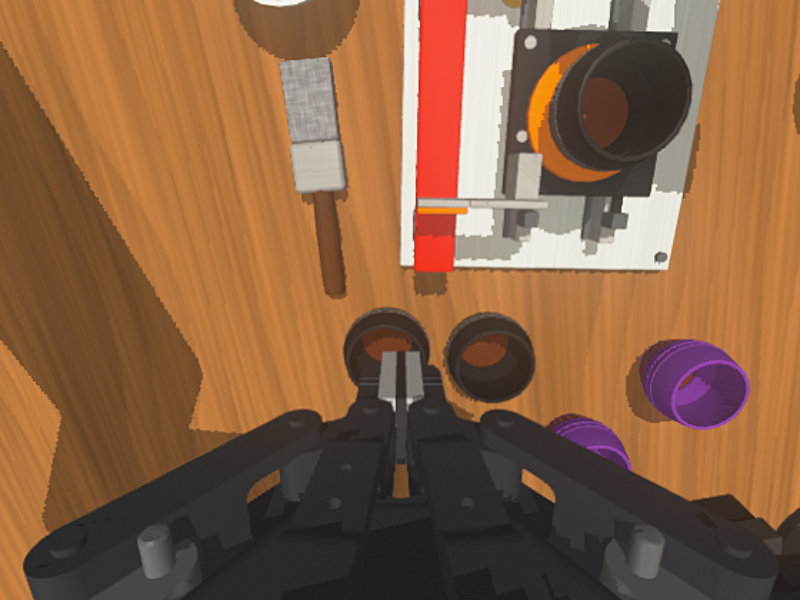

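View pics/s2.png

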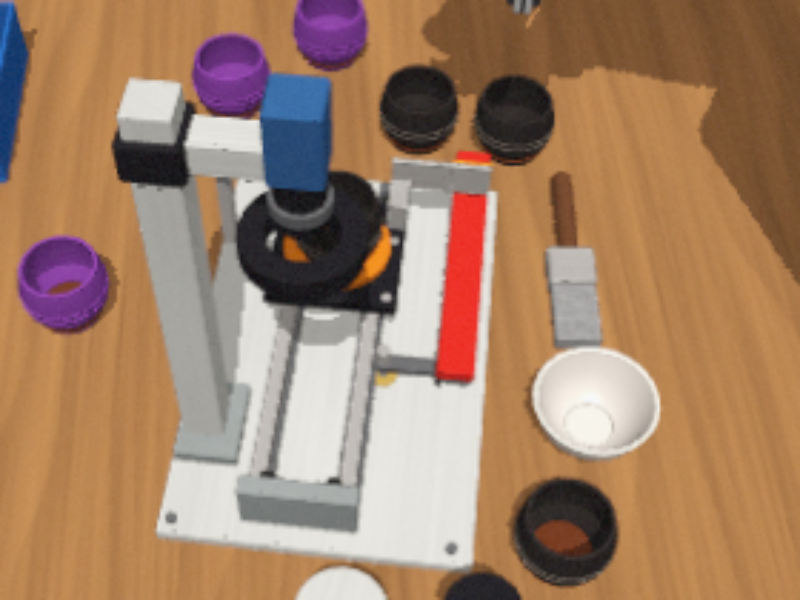

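The wrist view shows the pad's face top edge at (442,214) and the bar's rear end at (434,271). The fingertips are at (401,370), closed and aligned with the slide. The scene crop shows a clear way for the finger along the bar.

Run:
```python
from h import *
import pickle
c=pickle.load(open('w.pkl','rb'))
for n,u,v,z in(("faceL",418,214,.106),("faceR",467,214,.106),("barendL",415,271,.07),("barendR",453,271,.07),("farL",419,10,.07),("farR",467,10,.07)):
    p=atz(c,u*.7,v*.7,z); print(n,p.round(4),(Rs.T@(p-BAR)).round(4))
p=BAR+Rs@np.array([0,-.0725-.025,0]); p[2]=.12
print(p,rows_to(p,np.pi/2+S))
```

```text
faceL [ 0.4807 -0.1747  0.106 ] [-0.0149 -0.0722  0.106 ]
faceR [ 0.5113 -0.1794  0.106 ] [ 0.0161 -0.0723  0.106 ]
barendL [ 0.4736 -0.2189  0.07  ] [-0.0153 -0.117   0.07  ]
barendR [ 0.5016 -0.2232  0.07  ] [ 0.0131 -0.1171  0.07  ]
farL [ 0.5004 -0.0515  0.07  ] [-0.0138  0.0525  0.07  ]
farR [ 0.5306 -0.0562  0.07  ] [0.0167 0.0524 0.07  ]
[ 0.4916203  -0.20190375  0.12      ] (array([0.287, 0.314, 0.94 ]), array([-7.99713133e-05, -4.47444040e-05, -8.69014375e-04]))
```

```bash
python3 -m handwheel '[{"delta_pos":[0.287,0.314,0.1],"turn":[0,0,0],"claw":1},{"delta_pos":[0.287,0.314,0.3],"turn":[0,0,0],"claw":1},{"delta_pos":[0.287,0.314,0.94],"turn":[0,0,0],"claw":1},{"delta_pos":[0.287,0.314,0.94],"turn":[0,0,0],"claw":1},{"delta_pos":[0.287,0.314,0.94],"turn":[0,0,0],"claw":1}]'
python3 -m handwheel '[{"delta_pos":[0,0,0.3],"turn":[0,0,0],"claw":1},{"delta_pos":[0,0,0.55],"turn":[0,0,0],"claw":1},{"delta_pos":[0,0,0.6],"turn":[0,0,0],"claw":1},{"delta_pos":[0,0,0.6],"turn":[0,0,0],"claw":1}]'
python3 -c "
from h import *
o=get_obs();print(Rs.T@(o['tcp_pos']-BAR),o['tcp_rot'],o['ft_force'])"
```

```text
t: 2.28
tcp_pos: [0.4899, -0.201, 0.1177]
tcp_rot: [-3.136, -0.002, 1.42]
ft_force: [0.4, -0.2, 0.3]
width: -0.001
gripper_force: 0.0
t: 2.62
tcp_pos: [0.4916, -0.202, 0.0726]
tcp_rot: [-3.141, -0.0, 1.42]
ft_force: [0.2, 0.5, -0.1]
width: 0.003
gripper_force: 0.0
[ 4.64993453e-06 -9.75992980e-02  7.26300932e-02] [-3.14091866e+00 -2.46217251e-04  1.42009931e+00] [ 0.19637213  0.46919952 -0.07601016]
```

```bash
python3 -m handwheel '[{"delta_pos":[0,0,0.06],"turn":[0,0,0],"claw":1},{"delta_pos":[0,0,0.12],"turn":[0,0,0],"claw":1},{"delta_pos":[0,0,0.17],"turn":[0,0,0],"claw":1},{"delta_pos":[0,0,0.17],"turn":[0,0,0],"claw":1},{"delta_pos":[0,0,0.17],"turn":[0,0,0],"claw":1}]'
```

```text
t: 3.03
tcp_pos: [0.4917, -0.2018, 0.0587]
tcp_rot: [3.142, 0.0, 1.421]
ft_force: [-0.1, 0.7, 0.3]
width: -0.002
gripper_force: 0.0
```

There's no reaction force at z = 0.059, so I'm checking with a picture.

Run:
```python
from h import *
c=cap('wrist'); s=cap('scene'); t=cap('top')
a=cv2.resize(c['image'][100:310,180:390,::-1],(400,400),interpolation=cv2.INTER_CUBIC)
b=cv2.resize(s['image'][110:220,260:370,::-1],(400,400),interpolation=cv2.INTER_CUBIC)
cv2.imwrite('pics/m1.png',np.hstack([a,b]))
print(get_obs()['ft_force'],get_obs()['tcp_pos'])
```

```text
[-0.01600993  0.30487319  0.08051222] [ 0.49181926 -0.20185894  0.05877957]
```

View pics/m1.png

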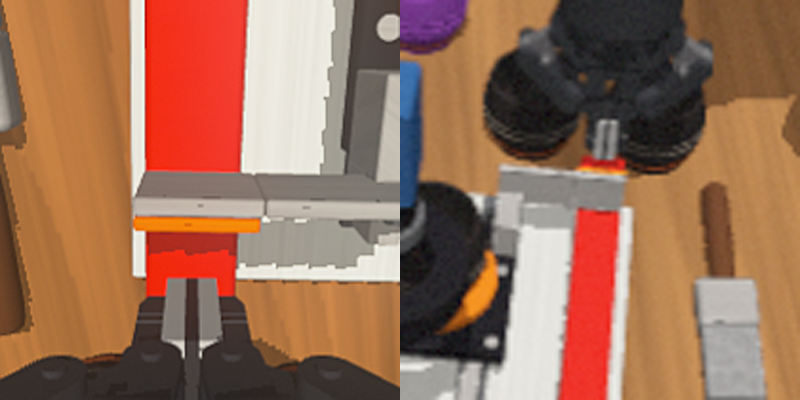

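The tip is over the rear of the bar (left half, tip edge (190,280), bar end row 297). I'll get the heights of both from depth.

Run:
```python
from h import *
c=cap('wrist'); k=210/400
def q(n,x,y):
    u,v=180+x*k,100+y*k; p=dep(c,u,v); print(n,p.round(4),(Rs.T@(p-BAR)).round(4))
for x in(155,175,190,205,225): q('bar',x,255)
for y in(60,150,285,290): q('bar',155,y)
for y in(282,286,290,300,310,320): q('tipL',178,y); 
for y in(282,286,290,300): q('tipR',205,y)
q('platetop',200,185);q('pad',200,225)
# projection of the TCP
P=np.array(c['mount']); P=np.linalg.inv(P)@[0,0,0,1]; print('tcp px',((c['cx']+c['fx']*P[0]/P[2])-180)/k,((c['cy']+c['fy']*P[1]/P[2])-100)/k,P)
```

```text
bar [ 0.4801 -0.1946  0.0693] [-0.0125 -0.092   0.0693]
bar [ 0.4864 -0.1958  0.0688] [-0.006  -0.0922  0.0688]
bar [ 0.4913 -0.1964  0.069 ] [-0.0012 -0.0921  0.069 ]
bar [ 0.4961 -0.197   0.0694] [ 0.0037 -0.092   0.0694]
bar [ 0.5025 -0.1978  0.0698] [ 0.0101 -0.0918  0.0698]
bar [ 0.4904 -0.1345  0.07  ] [-0.0113 -0.0311  0.07  ]
bar [ 0.4859 -0.1608  0.0695] [-0.0118 -0.0577  0.0695]
bar [ 0.4784 -0.2048  0.0698] [-0.0127 -0.1023  0.0698]
bar [ 0.4781 -0.2064  0.0702] [-0.0127 -0.1039  0.0702]
tipL [ 0.4889 -0.1911  0.1015] [-0.0043 -0.0873  0.1015]
tipL [ 0.4891 -0.1902  0.1061] [-0.0042 -0.0863  0.1061]
tipL [ 0.4891 -0.1906  0.1076] [-0.0042 -0.0867  0.1076]
tipL [ 0.489  -0.1915  0.1117] [-0.0041 -0.0876  0.1117]
tipL [ 0.4892 -0.1912  0.1178] [-0.004  -0.0873  0.1178]
tipL [ 0.4894 -0.1907  0.1238] [-0.0038 -0.0867  0.1238]
tipR [ 0.4959 -0.1925  0.1008] [ 0.0028 -0.0875  0.1008]
tipR [ 0.4959 -0.192   0.1045] [ 0.0028 -0.087   0.1045]
tipR [ 0.4958 -0.1921  0.1068] [ 0.0027 -0.0871  0.1068]
tipR [ 0.4957 -0.1918  0.1131] [ 0.0025 -0.0869  0.1131]
platetop [ 0.4983 -0.1681  0.0925] [ 0.0016 -0.063   0.0925]
pad [ 0.4971 -0.1748  0.1062] [ 0.0014 -0.0698  0.1062]
tcp px 194.00985647393054 258.6687756777231 [0.00105454 0.01757368 0.1905899  1.        ]
```

Run:
```python
from h import *
c=cap('wrist'); 
for u in(273,289):
  for v in range(228,256,2):
    p=dep(c,u,v); print(u,v,(Rs.T@(p-BAR)).round(4),c['image'][v,u])
s=cap('scene')
for x,y in((598,125),(598,145),(598,152),(598,156),(598,160),(612,145),(612,152),(612,156),(605,165)):
    u,v=260+(x-400)*.275,110+y*.275; p=dep(s,u,v); print(x,y,(Rs.T@(p-BAR)).round(4),s['image'][int(v),int(u)])
print(get_obs()['tcp_pos'])
```

```text
273 228 [-0.0054 -0.0883  0.0688] [175  44  31]
273 230 [-0.0054 -0.0896  0.069 ] [166  45  32]
273 232 [-0.0053 -0.0905  0.0701] [247  43  13]
273 234 [-0.0054 -0.0918  0.0699] [242  42  14]
273 236 [-0.0054 -0.093   0.0702] [241  43  17]
273 238 [-0.0054 -0.0944  0.0701] [241  42  13]
273 240 [-0.0054 -0.0959  0.0696] [242  43  21]
273 242 [-0.0054 -0.0969  0.0705] [242  41  17]
273 244 [-0.0054 -0.0985  0.0699] [247  36   6]
273 246 [-0.0047 -0.0876  0.098 ] [160 111 106]
273 248 [-0.0046 -0.0877  0.1003] [134 125 118]
273 250 [-0.0045 -0.0871  0.1042] [134 124 118]
273 252 [-0.0045 -0.0869  0.1069] [134 125 118]
273 254 [-0.0044 -0.0869  0.1091] [133 124 117]
289 228 [ 0.0044 -0.0882  0.0692] [175  47  35]
289 230 [ 0.0044 -0.0892  0.0699] [173  46  36]
289 232 [ 0.0044 -0.0903  0.0705] [230  46  29]
289 234 [ 0.0045 -0.0924  0.0685] [242  45  25]
289 236 [ 0.0045 -0.0933  0.0696] [241  43  21]
289 238 [ 0.0045 -0.0945  0.0699] [242  46  23]
289 240 [ 0.0045 -0.0957  0.0701] [242  44  21]
289 242 [ 0.0045 -0.0973  0.0695] [242  44  22]
289 244 [ 0.0045 -0.0985  0.0697] [246  38  12]
289 246 [ 0.0035 -0.0868  0.0998] [159 112 106]
289 248 [ 0.0035 -0.087   0.1021] [133 125 118]
289 250 [ 0.0034 -0.0866  0.1052] [135 125 118]
289 252 [ 0.0033 -0.0872  0.1063] [134 124 119]
289 254 [ 0.0032 -0.0868  0.1095] [134 125 118]
598 125 [ 0.0067 -0.0862  0.1313] [118 115 114]
598 145 [ 0.0053 -0.0861  0.1129] [134 131 129]
598 152 [ 0.0049 -0.0856  0.1069] [148 146 144]
598 156 [ 0.0046 -0.0846  0.1042] [147 146 143]
598 160 [ 0.0032 -0.1138  0.0699] [172  34  26]
612 145 [-0.0037 -0.0845  0.1156] [133 131 128]
612 152 [-0.0045 -0.0888  0.1047] [135 135 132]
612 156 [-0.0047 -0.0863  0.1034] [135 127 122]
605 165 [-0.0017 -0.1075  0.0721] [173  31  21]
[ 0.49174247 -0.20183166  0.05865553]
```

Both cameras show the actual fingertips about 39 mm above the reported TCP (z ≈ 0.098), so the bar is untouched. I'll check the gripper's front outline by height before pressing deeper.

Run:
```python
from h import *
o=get_obs()['tcp_pos']
for n in('wrist','scene'):
  c=cap(n); u,v=np.meshgrid(np.arange(560),np.arange(420)); d=c['depth']
  x=np.stack([(u-c['cx'])/c['fx'],(v-c['cy'])/c['fy']],-1); y=x.copy()
  for _ in range(20): y=x/(1+c['k1']*(y**2).sum(-1,keepdims=True))
  P=c['tw']+np.concatenate([y,np.ones_like(y[...,:1])],-1)*d[...,None]@c['Rw'].T if False else c['tw']+(np.concatenate([y,np.ones_like(y[...,:1])],-1)*d[...,None])@c['Rw'].T
  P=(P-o)[d>0]@Rs
  P=P[(abs(P[:,0])<.09)&(abs(P[:,1])<.09)]
  for a in range(36,130,6):
    q=P[(P[:,2]*1e3>=a)&(P[:,2]*1e3<a+6)]
    if a<55: q=q[q[:,1]<.018]
    if len(q)>3: print(n,a-39,'x',q[:,0].min().round(3),q[:,0].max().round(3),'y',np.percentile(q[:,1],[2,50,98]).round(3),len(q))
```

```text
wrist -3 x -0.007 0.005 y [0.01  0.01  0.011] 39
wrist 3 x -0.015 0.013 y [0.006 0.01  0.011] 258
wrist 9 x -0.015 0.013 y [0.006 0.007 0.011] 306
wrist 15 x -0.014 0.013 y [0.006 0.007 0.011] 343
wrist 21 x -0.015 0.013 y [0.006 0.007 0.011] 373
wrist 27 x -0.014 0.012 y [-0.007  0.01   0.011] 256
wrist 33 x -0.02 0.019 y [-0.011  0.006  0.012] 615
wrist 39 x -0.033 0.03 y [-0.009  0.011  0.013] 1321
wrist 45 x -0.038 0.036 y [-0.009  0.011  0.013] 2204
wrist 51 x -0.042 0.04 y [-0.009  0.006  0.012] 3970
wrist 57 x -0.048 0.045 y [-0.009  0.011  0.016] 2496
wrist 63 x -0.052 0.051 y [-0.007  0.011  0.017] 4350
wrist 69 x -0.058 0.055 y [-0.007  0.01   0.017] 6347
wrist 75 x -0.062 0.061 y [0.003 0.011 0.017] 6393
wrist 81 x -0.063 0.061 y [0.002 0.01  0.017] 11200
wrist 87 x -0.062 0.06 y [0.004 0.01  0.019] 8702
scene 3 x -0.009 0.013 y [0.005 0.009 0.011] 15
scene 9 x -0.011 0.016 y [-0.002  0.007  0.011] 22
scene 15 x -0.01 0.016 y [0.003 0.007 0.01 ] 22
scene 21 x -0.01 0.014 y [0.003 0.007 0.011] 22
scene 27 x -0.011 0.015 y [0.002 0.008 0.011] 17
scene 33 x -0.015 0.018 y [-0.011  0.005  0.011] 23
scene 39 x -0.024 0.027 y [-0.008  0.009  0.011] 30
scene 45 x -0.033 0.035 y [-0.011  0.01   0.013] 59
scene 51 x -0.035 0.04 y [-0.011  0.004  0.012] 104
scene 57 x -0.041 0.045 y [-0.012  0.009  0.013] 55
scene 63 x -0.045 0.049 y [-0.013  0.01   0.017] 74
scene 69 x -0.051 0.052 y [-0.012  0.009  0.017] 68
scene 75 x -0.057 0.059 y [0.002 0.01  0.016] 65
scene 81 x -0.059 0.062 y [-0.     0.009  0.017] 93
scene 87 x -0.058 0.062 y [-0.013  0.008  0.017] 136
```

```bash
python3 -m handwheel '[{"delta_pos":[0.05,0,0.1],"turn":[0,0.02,0],"claw":1},{"delta_pos":[0.05,0,0.2],"turn":[0,0.02,0],"claw":1},{"delta_pos":[0.05,0,0.3],"turn":[0,0.02,0],"claw":1},{"delta_pos":[0.05,0,0.3],"turn":[0,0.02,0],"claw":1}]'
python3 -m handwheel '[{"delta_pos":[0,0,0.05],"turn":[0,0,0],"claw":1},{"delta_pos":[0,0,0.1],"turn":[0,0,0],"claw":1},{"delta_pos":[0,0,0.1],"turn":[0,0,0],"claw":1},{"delta_pos":[0,0,0.1],"turn":[0,0,0],"claw":1}]'
```

```text
t: 3.77
tcp_pos: [0.492, -0.1982, 0.0333]
tcp_rot: [-3.141, -0.061, 1.421]
ft_force: [-1.4, -2.6, 5.1]
width: -0.004
gripper_force: 2.7
t: 4.1
tcp_pos: [0.4924, -0.1979, 0.027]
tcp_rot: [3.141, -0.061, 1.422]
ft_force: [-4.0, -4.2, 8.3]
width: 0.003
gripper_force: 4.0
```

```bash
cat > chk.py <<'E'
from h import *
c=cap('wrist'); im=c['image'].astype(int); k=180,100
o=get_obs(); print('tcp rel',(Rs.T@(o['tcp_pos']-BAR)).round(4),o['ft_force'].round(1),o['t'])
for col in(264,268,281,294):
  print(col,[tuple((Rs.T@(dep(c,col,v)-BAR)*1e3).round(0)[1:].astype(int)) for v in range(130,250,8)])
cv2.imwrite('pics/chk.png',cv2.resize(c['image'][60:310,130:430,::-1],(720,600),interpolation=cv2.INTER_CUBIC))
E
python3 chk.py
```

```text
tcp rel [ 0.0002 -0.0935  0.0271] [-2.5 -3.6  8.4] 4.15
264 [(np.int64(-28), np.int64(62)), (np.int64(-32), np.int64(62)), (np.int64(-36), np.int64(63)), (np.int64(-39), np.int64(62)), (np.int64(-43), np.int64(62)), (np.int64(-47), np.int64(62)), (np.int64(-51), np.int64(62)), (np.int64(-55), np.int64(62)), (np.int64(-59), np.int64(63)), (np.int64(-64), np.int64(63)), (np.int64(-63), np.int64(85)), (np.int64(-63), np.int64(99)), (np.int64(-64), np.int64(105)), (np.int64(-68), np.int64(105)), (np.int64(-71), np.int64(105))]
268 [(np.int64(-28), np.int64(63)), (np.int64(-32), np.int64(64)), (np.int64(-36), np.int64(62)), (np.int64(-39), np.int64(62)), (np.int64(-43), np.int64(62)), (np.int64(-47), np.int64(62)), (np.int64(-51), np.int64(62)), (np.int64(-56), np.int64(62)), (np.int64(-60), np.int64(62)), (np.int64(-64), np.int64(63)), (np.int64(-63), np.int64(86)), (np.int64(-62), np.int64(101)), (np.int64(-64), np.int64(105)), (np.int64(-67), np.int64(105)), (np.int64(-71), np.int64(104))]
281 [(np.int64(-28), np.int64(62)), (np.int64(-32), np.int64(63)), (np.int64(-36), np.int64(62)), (np.int64(-39), np.int64(62)), (np.int64(-43), np.int64(63)), (np.int64(-47), np.int64(62)), (np.int64(-51), np.int64(63)), (np.int64(-55), np.int64(63)), (np.int64(-60), np.int64(62)), (np.int64(-64), np.int64(61)), (np.int64(-63), np.int64(85)), (np.int64(-63), np.int64(99)), (np.int64(-64), np.int64(105)), (np.int64(-67), np.int64(105)), (np.int64(-70), np.int64(105))]
294 [(np.int64(-28), np.int64(63)), (np.int64(-32), np.int64(62)), (np.int64(-36), np.int64(62)), (np.int64(-39), np.int64(62)), (np.int64(-43), np.int64(63)), (np.int64(-47), np.int64(63)), (np.int64(-52), np.int64(60)), (np.int64(-55), np.int64(63)), (np.int64(-59), np.int64(63)), (np.int64(-64), np.int64(63)), (np.int64(-63), np.int64(85)), (np.int64(-63), np.int64(100)), (np.int64(-64), np.int64(106)), (np.int64(-67), np.int64(105)), (np.int64(-70), np.int64(106))]
```

View pics/chk.png

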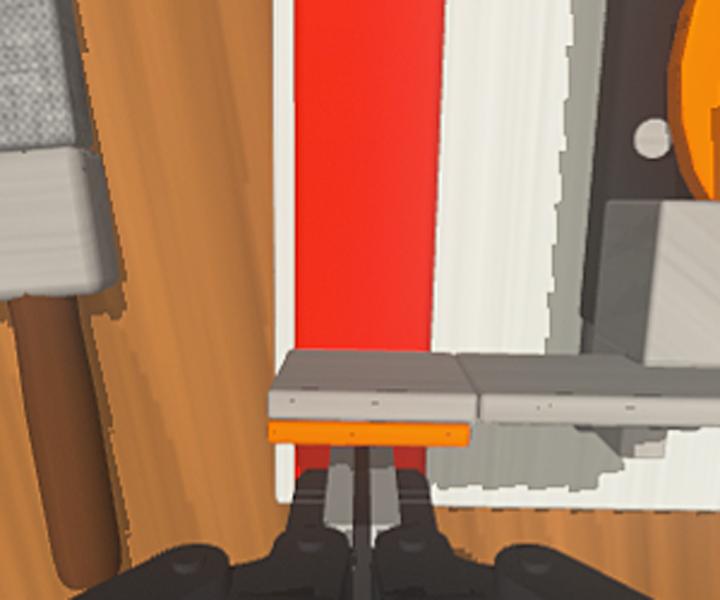

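The bar is at z ≈ 0.062 (8 mm down), with the tip centred behind the pad at (365,465). I'll press about 2 mm further, then move forward slowly to contact.

```bash
python3 -m handwheel '[{"delta_pos":[0,0,0.025],"turn":[0,0,0],"claw":1},{"delta_pos":[0,0,0.025],"turn":[0,0,0],"claw":1},{"delta_pos":[0.03,0,0.027],"turn":[0,0,0],"claw":1},{"delta_pos":[0.06,0,0.029],"turn":[0,0,0],"claw":1},{"delta_pos":[0.09,0,0.03],"turn":[0,0,0],"claw":1},{"delta_pos":[0.11,0,0.032],"turn":[0,0,0],"claw":1},{"delta_pos":[0.13,0,0.033],"turn":[0,0,0],"claw":1},{"delta_pos":[0.15,0,0.034],"turn":[0,0,0],"claw":1},{"delta_pos":[0.17,0,0.035],"turn":[0,0,0],"claw":1},{"delta_pos":[0.19,0,0.037],"turn":[0,0,0],"claw":1},{"delta_pos":[0.21,0,0.038],"turn":[0,0,0],"claw":1},{"delta_pos":[0.23,0,0.039],"turn":[0,0,0],"claw":1},{"delta_pos":[0.25,0,0.04],"turn":[0,0,0],"claw":1},{"delta_pos":[0.25,0,0.04],"turn":[0,0,0],"claw":1}]'; sed -i '$d' chk.py; python3 chk.py | sed 's/np.int64//g'
```

```text
t: 5.32
tcp_pos: [0.4965, -0.1786, 0.0257]
tcp_rot: [3.139, -0.06, 1.422]
ft_force: [-1.4, -6.8, 8.8]
width: -0.005
gripper_force: 4.3
tcp rel [ 0.0013 -0.0737  0.0257] [-0.5 -5.7  8. ] 5.3667
264 [((-8), (61)), ((-12), (61)), ((-16), (62)), ((-20), (60)), ((-24), (62)), ((-28), (62)), ((-32), (61)), ((-36), (61)), ((-40), (60)), ((-44), (61)), ((-48), (61)), ((-53), (60)), ((-57), (62)), ((-56), (76)), ((-56), (88))]
268 [((-8), (61)), ((-12), (61)), ((-16), (61)), ((-20), (61)), ((-24), (61)), ((-28), (62)), ((-32), (61)), ((-36), (61)), ((-40), (61)), ((-44), (60)), ((-48), (61)), ((-53), (61)), ((-57), (59)), ((-57), (76)), ((-57), (87))]
281 [((-8), (61)), ((-12), (60)), ((-16), (61)), ((-20), (62)), ((-24), (62)), ((-28), (62)), ((-32), (60)), ((-36), (62)), ((-40), (61)), ((-44), (61)), ((-48), (61)), ((-53), (60)), ((-57), (61)), ((-56), (77)), ((-56), (88))]
294 [((-8), (61)), ((-12), (62)), ((-16), (62)), ((-20), (61)), ((-24), (62)), ((-28), (61)), ((-32), (60)), ((-36), (62)), ((-40), (62)), ((-44), (61)), ((-48), (61)), ((-52), (62)), ((-57), (61)), ((-57), (75)), ((-57), (86))]
```

```bash
python3 -m handwheel '[{"delta_pos":[0.02,0,0.013],"turn":[0,0,0],"claw":1},{"delta_pos":[0.05,0,0.015],"turn":[0,0,0],"claw":1},{"delta_pos":[0.09,0,0.018],"turn":[0,0,0],"claw":1},{"delta_pos":[0.14,0,0.021],"turn":[0,0,0],"claw":1},{"delta_pos":[0.19,0,0.024],"turn":[0,0,0],"claw":1},{"delta_pos":[0.24,0,0.027],"turn":[0,0,0],"claw":1},{"delta_pos":[0.29,0,0.03],"turn":[0,0,0],"claw":1},{"delta_pos":[0.34,0,0.033],"turn":[0,0,0],"claw":1},{"delta_pos":[0.39,0,0.036],"turn":[0,0,0],"claw":1},{"delta_pos":[0.44,0,0.039],"turn":[0,0,0],"claw":1},{"delta_pos":[0.49,0,0.042],"turn":[0,0,0],"claw":1},{"delta_pos":[0.54,0,0.045],"turn":[0,0,0],"claw":1},{"delta_pos":[0.59,0,0.048],"turn":[0,0,0],"claw":1},{"delta_pos":[0.64,0,0.051],"turn":[0,0,0],"claw":1},{"delta_pos":[0.69,0,0.054],"turn":[0,0,0],"claw":1},{"delta_pos":[0.74,0,0.057],"turn":[0,0,0],"claw":1},{"delta_pos":[0.79,0,0.06],"turn":[0,0,0],"claw":1},{"delta_pos":[0.84,0,0.063],"turn":[0,0,0],"claw":1},{"delta_pos":[0.88,0,0.066],"turn":[0,0,0],"claw":1},{"delta_pos":[0.9,0,0.067],"turn":[0,0,0],"claw":1}]'; python3 chk.py | sed 's/np.int64//g' | head -2
```

```text
t: 7.03
tcp_pos: [0.5074, -0.107, 0.0248]
tcp_rot: [3.138, -0.06, 1.422]
ft_force: [-0.4, -8.2, 8.8]
width: -0.003
gripper_force: 4.5
tcp rel [ 0.0014 -0.0011  0.0248] [ 0.5 -5.7 10. ] 7.0833
264 [((64), (60)), ((60), (60)), ((57), (61)), ((53), (60)), ((49), (60)), ((45), (60)), ((41), (60)), ((37), (60)), ((32), (60)), ((28), (61)), ((24), (61)), ((20), (61)), ((16), (61)), ((16), (75)), ((16), (86))]
```

```bash
python3 -m handwheel '[{"delta_pos":[0.02,0,0.001],"turn":[0,0,0],"claw":1},{"delta_pos":[0.05,0,0.003],"turn":[0,0,0],"claw":1},{"delta_pos":[0.09,0,0.006],"turn":[0,0,0],"claw":1},{"delta_pos":[0.14,0,0.009],"turn":[0,0,0],"claw":1},{"delta_pos":[0.19,0,0.012],"turn":[0,0,0],"claw":1},{"delta_pos":[0.24,0,0.015],"turn":[0,0,0],"claw":1},{"delta_pos":[0.29,0,0.018],"turn":[0,0,0],"claw":1},{"delta_pos":[0.34,0,0.021],"turn":[0,0,0],"claw":1},{"delta_pos":[0.39,0,0.024],"turn":[0,0,0],"claw":1},{"delta_pos":[0.44,0,0.027],"turn":[0,0,0],"claw":1},{"delta_pos":[0.49,0,0.03],"turn":[0,0,0],"claw":1},{"delta_pos":[0.54,0,0.033],"turn":[0,0,0],"claw":1},{"delta_pos":[0.59,0,0.036],"turn":[0,0,0],"claw":1},{"delta_pos":[0.64,0,0.039],"turn":[0,0,0],"claw":1},{"delta_pos":[0.69,0,0.042],"turn":[0,0,0],"claw":1},{"delta_pos":[0.74,0,0.045],"turn":[0,0,0],"claw":1},{"delta_pos":[0.79,0,0.048],"turn":[0,0,0],"claw":1},{"delta_pos":[0.84,0,0.051],"turn":[0,0,0],"claw":1},{"delta_pos":[0.88,0,0.054],"turn":[0,0,0],"claw":1},{"delta_pos":[0.9,0,0.055],"turn":[0,0,0],"claw":1}]'; python3 chk.py | sed 's/np.int64//g' | head -2
```

```text
t: 8.75
tcp_pos: [0.5179, -0.0354, 0.0249]
tcp_rot: [3.139, -0.06, 1.422]
ft_force: [-0.8, -8.6, 8.4]
width: 0.007
gripper_force: 4.5
tcp rel [0.0011 0.0713 0.0249] [ 0.7 -5.8  9.4] 8.8
264 [((130), (207)), ((134), (13)), ((128), (12)), ((123), (12)), ((118), (12)), ((117), (58)), ((113), (61)), ((109), (60)), ((105), (61)), ((100), (59)), ((97), (61)), ((92), (59)), ((88), (60)), ((88), (75)), ((88), (86))]
```

```bash
python3 -m handwheel '[{"delta_pos":[0.015,0,0.001],"turn":[0,0,0],"claw":1},{"delta_pos":[0.03,0,0.002],"turn":[0,0,0],"claw":1},{"delta_pos":[0.045,0,0.003],"turn":[0,0,0],"claw":1},{"delta_pos":[0.06,0,0.004],"turn":[0,0,0],"claw":1},{"delta_pos":[0.075,0,0.005],"turn":[0,0,0],"claw":1},{"delta_pos":[0.085,0,0.005],"turn":[0,0,0],"claw":1},{"delta_pos":[0.095,0,0.006],"turn":[0,0,0],"claw":1}]'
python3 -m handwheel '[{"delta_pos":[0.01,0,0.001],"turn":[0,0,0],"claw":1},{"delta_pos":[0.01,0,0.001],"turn":[0,0,0],"claw":1}]'
python3 -m handwheel '[{"delta_pos":[0.01,0,0.001],"turn":[0,0,0],"claw":1},{"delta_pos":[0.01,0,0.001],"turn":[0,0,0],"claw":1}]'
```

```text
t: 9.38
tcp_pos: [0.519, -0.0281, 0.0248]
tcp_rot: [3.139, -0.06, 1.422]
ft_force: [-0.7, -8.2, 9.7]
width: -0.003
gripper_force: 4.6
t: 9.55
tcp_pos: [0.5192, -0.0273, 0.0248]
tcp_rot: [3.139, -0.06, 1.422]
ft_force: [-0.4, -8.6, 9.0]
width: 0.0
gripper_force: 4.6
t: 9.72
tcp_pos: [0.5193, -0.0265, 0.0248]
tcp_rot: [3.139, -0.061, 1.422]
ft_force: [-1.1, -7.7, 9.3]
width: 0.001
gripper_force: 4.6
```

Not at the stop yet (force still about 8 N), so I'll keep advancing in 0.8 mm steps.

```bash
python3 -m handwheel '[{"delta_pos":[0.01,0,0.001],"turn":[0,0,0],"claw":1},{"delta_pos":[0.01,0,0.001],"turn":[0,0,0],"claw":1}]'
python3 -m handwheel '[{"delta_pos":[0.006,0,0],"turn":[0,0,0],"claw":1},{"delta_pos":[0.006,0,0],"turn":[0,0,0],"claw":1}]'
python3 chk.py | sed 's/np.int64//g' | head -2
```

```text
t: 9.88
tcp_pos: [0.5193, -0.0262, 0.0248]
tcp_rot: [3.139, -0.06, 1.422]
ft_force: [-2.7, -12.6, 9.7]
width: -0.001
gripper_force: 4.6
t: 10.05
tcp_pos: [0.5193, -0.0262, 0.0248]
tcp_rot: [3.139, -0.059, 1.422]
ft_force: [-3.4, -16.0, 9.8]
width: 0.004
gripper_force: 4.5
tcp rel [0.0011 0.0804 0.0248] [ -2.5 -15.2  10.4] 10.1
264 [((148), (12)), ((143), (12)), ((138), (11)), ((133), (12)), ((127), (11)), ((122), (12)), ((117), (12)), ((118), (54)), ((114), (60)), ((110), (59)), ((106), (60)), ((102), (60)), ((97), (59)), ((93), (60)), ((98), (86))]
```

The shuttle is home: force is up to 16 N with no motion, at about 160 mm of travel. Now I'll ease off about 2.5 mm with the bar still held, then raise the finger.

```bash
python3 -m handwheel '[{"delta_pos":[-0.015,0,-0.001],"turn":[0,0,0],"claw":1},{"delta_pos":[-0.03,0,-0.002],"turn":[0,0,0],"claw":1},{"delta_pos":[-0.04,0,-0.002],"turn":[0,0,0],"claw":1},{"delta_pos":[-0.04,0,-0.04],"turn":[0,0,0],"claw":1},{"delta_pos":[-0.04,0,-0.08],"turn":[0,0,0],"claw":1},{"delta_pos":[-0.04,0,-0.12],"turn":[0,0,0],"claw":1},{"delta_pos":[-0.04,0,-0.16],"turn":[0,0,0],"claw":1},{"delta_pos":[-0.04,0,-0.22],"turn":[0,0,0],"claw":1},{"delta_pos":[-0.04,0,-0.3],"turn":[0,0,0],"claw":1},{"delta_pos":[-0.1,0,-0.4],"turn":[0,0,0],"claw":1},{"delta_pos":[-0.4,0,-0.5],"turn":[0,0,0],"claw":1},{"delta_pos":[-0.8,0,-0.6],"turn":[0,0,0],"claw":1},{"delta_pos":[-0.8,0,-0.6],"turn":[0,0,0],"claw":1},{"delta_pos":[-0.8,0,-0.6],"turn":[0,0,0],"claw":1}]'
python3 - <<'E'
from h import *
c=cap('wrist'); s=cap('scene')
a=cv2.resize(c['image'][:,:,::-1],(480,360))
b=cv2.resize(s['image'][120:310,180:390,::-1],(420,380)); b=b[:360]
cv2.imwrite('pics/end.png',cv2.resize(np.hstack([a,b]),(800,320)))
for v in range(20,300,14): print(v,[tuple((Rs.T@(dep(c,u,v)-BAR)*1e3).round(0).astype(int).tolist()) for u in(270,281,292)])
E
```

```text
t: 11.27
tcp_pos: [0.5084, -0.0919, 0.0684]
tcp_rot: [3.141, -0.063, 1.419]
ft_force: [-0.1, -0.1, 0.1]
width: -0.004
gripper_force: 0.0
20 [(-8, 162, 11), (0, 162, 11), (8, 162, 12)]
34 [(-8, 153, 12), (0, 153, 11), (8, 153, 11)]
48 [(-8, 143, 12), (0, 143, 12), (8, 143, 12)]
62 [(-8, 134, 10), (0, 134, 11), (8, 133, 12)]
76 [(-7, 111, 70), (0, 111, 70), (6, 111, 69)]
90 [(-7, 103, 69), (0, 103, 70), (6, 104, 69)]
104 [(-6, 91, 106), (0, 91, 103), (5, 91, 106)]
118 [(-7, 88, 70), (0, 88, 69), (6, 88, 69)]
132 [(-7, 80, 70), (0, 80, 69), (6, 79, 72)]
146 [(-7, 71, 69), (0, 71, 69), (6, 71, 70)]
160 [(-7, 63, 70), (0, 63, 71), (6, 63, 69)]
174 [(-7, 54, 69), (0, 54, 69), (6, 54, 71)]
188 [(-7, 46, 69), (0, 45, 69), (7, 46, 70)]
202 [(-7, 37, 70), (0, 36, 69), (7, 36, 69)]
216 [(-7, 27, 70), (0, 28, 70), (7, 28, 70)]
230 [(-8, 18, 70), (0, 18, 70), (7, 18, 70)]
244 [(-8, 8, 68), (0, 8, 69), (7, 9, 70)]
258 [(-6, 21, 124), (-1, 21, 124), (5, 21, 124)]
272 [(-5, 19, 136), (-1, 20, 136), (4, 20, 136)]
286 [(-5, 20, 150), (-1, 16, 142), (3, 20, 150)]
```

View pics/end.png

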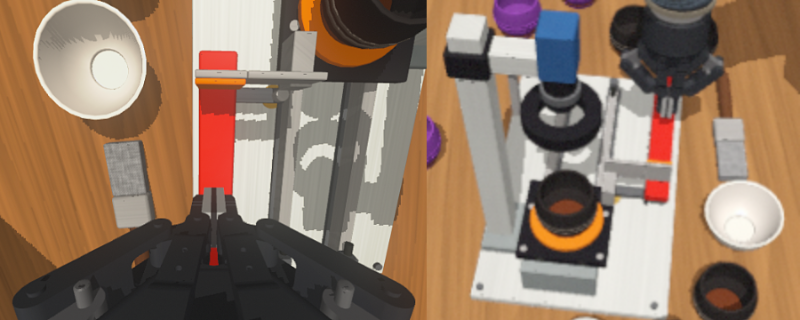

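The bar is back up at z = 0.070, so the pin has risen behind the shuttle. The cup stands in its nest at the end stop (565,200), nothing else has moved, and the tool is clear with no force on it.

```bash
python3 -c "
from workcell import *
print(job_done())"
```

```text
the job is handed in; nothing more can be done
None
```

The shuttle is home against the end stop under the camera, with the bar back up and the pin locked behind it. The cup stands in its nest, nothing else moved, and I handed the job in at about 11.4 s.

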